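# Lock the brass block in the gated bench jig

## Task

Close the holding jig on the brass block: with the fingertips, push the jig's upright pin along the L-shaped slot to the corner, away from the slotted end, so that the jaw slides the block up to the fixed jaw, then push the pin sideways fully to the end of the short leg so that the jaw is locked, and let go. Only push the pin, gently, without pinching it hard or ramming it into the ends of the slot; do not touch or lift the block, and leave the things round the jig where they are.

Things in the scene. Friction and masses are not known exactly. Their poses are not given: they have to be found in the camera images.
- jig: Low metal jig fixed to the bench: jig x -98 to 122 mm, y -45 to 60 mm. Origin on the worktop, 70 mm along +x from where the pin starts; +x runs from the slotted end (toward the robot) to the fixed jaw, +y to the left, z up. An aluminium gate plate with an L-shaped slot covers x -98 to 10 mm, its flat top 26 mm above the worktop; beyond it is the nest for the block.
- fixed_jaw (a point): Middle of the fixed steel jaw's inner face at its top edge, 34 mm above the worktop: jig x 105.5, y 0. The nest before it has a floor 8 mm above the worktop and two low guide strips.
- slot_start (a point): Centre of the slot's closed first end, for the pin's centre, on top of the gate plate (26 mm above the worktop): jig x -70, y 0. The pin starts here or up to 10 mm further along.
- slot_corner (a point): Corner of the L for the pin's centre, on top of the gate plate: jig x -25, y 0, i.e. 45 mm from slot_start along jig +x. The slot is 13 mm wide in the long leg and 14 mm in the side leg, the pin's foot in it is 10 mm thick, so the pin stops about 1.5 mm beyond this point against the slot's wall.
- slot_end (a point): Closed end of the side leg for the pin's centre, on top of the gate plate: jig x -25, y +30, i.e. 30 mm from slot_corner along jig +y (to the left). The pin stops about 1.5 mm beyond it.
- pin_top (a point): Centre of the top face of the upright steel pin that sticks up through the slot: a round post 16 mm in diameter, its top 65 mm above the worktop, its side free to push from 4 mm above the gate plate up. It cannot come out or tilt. It slides at a push of about 1.5 to 4 N, has no spring and stays where it is left.
- jaw (a joint): Travel in m of the carriage with the moving steel jaw (30 mm wide) along jig +x; the pin carries it. Starts between 0 and 0.010, about 0.045 with the pin at the corner (0.0465 against the wall). The jaw's front face lies at jig x = 28 mm + this value, its top 34 mm above the worktop.
- pin (a joint): Travel in m of the pin across the carriage, along jig +y: 0 in the long leg, 0.030 at the end of the side leg (0.0315 against the wall). It can grow only when the pin is at the corner, and with the pin in the side leg the jaw cannot slide back.
- block: Loose brass dapping block, 30 x 30 x 22 mm, 165 g, standing in the nest between the moving and the fixed jaw, its sides 1.5 mm from the guide strips. Origin: centre of its underside. The moving jaw pushes it along until it stands close to the fixed jaw (its centre at jig x 84 to 91 mm).
- needle_file: Red-handled needle file, 146 mm long, 11 mm thick, loose beside the jig; a bystander. Origin: centre of its underside.
- ring_clamp: Wooden ring clamp with a brass band, 135 x 30 x 21 mm, loose beside the jig; a bystander. Origin: centre of its underside.
- tape_roll: Roll of masking tape, 48 mm across, 12 mm high, loose beside the jig; a bystander. Origin: centre of its underside.
- wax_cap: Small round bottle cap of wax, 25 mm across, 7 mm high, loose beside the jig; a bystander. Origin: centre of its underside.
- punch_cork: Round cork disc, 25 mm across, 12 mm high, loose beside the jig; a bystander. Origin: centre of its underside.
Not all that is in view belongs to the job. What is shaped like the block but red is not meant.

How it is judged:
By the outcome, as a careful person would: the job done as asked, in the order asked, and still so for the second after the job is handed in, with the robot touching nothing.
It also fails if it takes over 40 s, if anything falls off the work surface, if the arm or the gripper's body presses on something with over 40 N, if the wrist force passes 120 N, or if a joint passes its speed limit or range.

## Robot

A 6-joint arm with a two-finger parallel gripper is mounted at the origin on a cart in front of the work surface, level with it; the furniture and walls round the work are solid. World frame = base frame: x ahead of the robot, y to its left, z up, the work surface at z = 0. Lengths are in mm, angles in degrees, forces in N, time in s.
With the tool pointing down it reaches from about 350 to 850 mm from the base axis. Payload 8.1 kg.
Tool frame: the origin (TCP) lies on the mounting face of the last link; the fingertips stand 173 mm ahead of it and the grasp point (between the pads) lies 155 mm ahead of it; z points along the fingers, y is the direction in which the jaws open and shut (so a half turn about z gives the same grasp; the last joint's range is limited). The gripper opens to 85 mm and grips with 20 to 120 N. Pads are 22 mm wide; open, the fingers measure 114 mm over their backs; the gripper's body (76 mm by 85 mm) begins 54 mm behind the grasp point. The pads swing forward as they close: fully open they stand 13 mm farther back than shut.
Start: joints at [-71.585, 7.471, 85.268, -0, 87.261, -4.893], TCP at [237.424, -551.032, 404.692] pointing down, gripper open.
Joint ranges: [-169.43, 169.43], [-51.17, 129.36], [1.28, 143.12], [-76.62, 256.62], [0, 156.53], [-152.29, 152.29]. Speed limits (degrees/s): [136.94, 136.94, 159.86, 180, 180, 180].

## Interface

Orientations are given as [roll, pitch, yaw] about the fixed x, y, z axes, in that order (R = Rz(yaw) Ry(pitch) Rx(roll)).
In Python, from bench import * gives the robot as it stands.
- The arm moves only by the shell command python3 -m jog 'ROWS' [FORCE]. ROWS is JSON, a list of rows, each an object of numbers: "tx", "ty", "tz": the shift along the tool's x, y, z as a fraction of full scale; "ax", "ay", "az": the turn, a rotation vector about the tool's x, y, z as a fraction of full scale; "hand": the opening, from 0 (shut) to 1 (fully open). A call has 1 to 5 rows; each row is the pose to reach, as a shift and turn from the pose commanded when the call began, along the tool's axes at that moment; what a row does not reach only later rows make up. Full scale, the value 1, is 150 mm for a shift and 45 degrees for a turn. A row lasts 1/12 s, in which the tool goes at most 41.7 mm and 7.16 degrees, less where a joint would pass 70% of its speed; a pose out of reach is approached as far as the arm can. A call with a number of a shift or a turn outside -1 to 1 is refused whole. A call with a gripper value outside its range is refused whole. The fingers move at their own pace and stop on an object; FORCE is the grip in N (left out, the last holds). Time passes only in rows, so rows that repeat a pose let the fingers close. It gives the time, the measured TCP pose, the force and the opening at its end, in the units of the state.
- sense(): the state, without advancing time (a new reading comes with each control period).
- snapshot(name): name is "side" or "top" or "wrist"; returns a dict with "pixels" (384x512x3 uint8, red, green, blue), "z_map" (384x512 float32, mm along the optical axis (not along the pixel's ray), 0 where there is no reading), "intrinsics" (3x3 intrinsics, pixels), "R" (3x3) and "t" (3): a world point X has camera coordinates R X + t. Camera axes: x right, y down, z forward; pixel columns grow to the right and rows downward; lengths in mm; the calibration is good to about 2 mm. The wrist camera is an equidistant fisheye: a pixel r from the principal point sees the ray r / f radians off the axis. A picture is of the moment at which its call begins.
- hand_in(): hands the job in, once; it reports no verdict.
The state is a dict: "time": time; "joint_pos": joint angles; "qd": joint speeds; "joint_efforts": joint torques, N m; "tool_pos": TCP position; "tcp_rot": TCP orientation; "ft_force": force on the tool from outside, world axes, zero at the start; "wrist_torque": the same for the moment, N m; "finger_gap": finger opening in mm.
Only numpy, scipy, OpenCV 4.12 (cv2) and the standard library are available. Lean on these libraries where they do the work, as an engineer would, in place of code of your own. Each camera call takes 0.05 s, during which the arm holds its last target.

## Working session

There is one attempt and no reset: what is moved stays moved. The work goes in short steps, Python scripts to look and compute and a shell command to move; the robot and the scene stay as the last step left them, time stands still between calls to the robot, and variables do not carry over. Pictures are saved under pics/ and viewed, and the job is handed in when it is done.

```bash
ls; mkdir -p pics; python3 - <<'E'
from bench import *
import cv2,numpy as np
s=sense();print(s)
for n in("top","side"):
    d=snapshot(n);cv2.imwrite(f"pics/{n}0.png",d["pixels"][:,:,::-1]);print(n,d["intrinsics"],d["R"],d["t"])
    np.savez(f"{n}0.npz",**d)
E
```

```text
pics
{'time': 0.0, 'joint_pos': array([-7.15840080e+01,  7.51563916e+00,  8.53289010e+01,  1.18697986e-03,
        8.72624818e+01, -4.89480825e+00]), 'qd': array([ 0.02317755, -0.07917667,  0.03740667, -0.00382934,  0.09459342,
        0.03355056]), 'joint_efforts': array([-4.23030560e-04, -5.69397461e+01, -5.00561428e+01, -4.51461146e-04,
        1.49237219e-02,  2.33765485e-05]), 'tool_pos': array([ 237.36574271, -550.80132636,  403.6422293 ]), 'tcp_rot': array([-1.79893470e+02, -1.03130129e-02,  2.33107328e+01]), 'ft_force': array([-0.23993568, -0.56988351,  0.10891515]), 'wrist_torque': array([ 0.01723601, -0.00770504, -0.06615531]), 'finger_gap': 85.46057085949582}
top [[473.2368305    0.         258.1745179 ]
 [  0.         473.2368305  194.52497524]
 [  0.           0.           1.        ]] [[-0.01512678 -0.99985839  0.00737485]
 [-0.98439837  0.01359895 -0.17542779]
 [ 0.17530266 -0.00991345 -0.98446468]] [ 44.65672871 554.23086729 818.54336073]
side [[485.12449829   0.         253.89564116]
 [  0.         485.12449829 180.16843123]
 [  0.           0.           1.        ]] [[-0.94565081 -0.32445195  0.0218056 ]
 [-0.20627492  0.54666908 -0.81154395]
 [ 0.25138656 -0.77193514 -0.58388435]] [543.07883913 143.86174973 777.05801733]
```

View pics/top0.png

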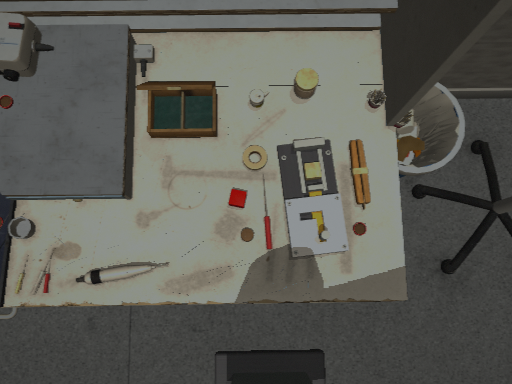

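View pics/side0.png

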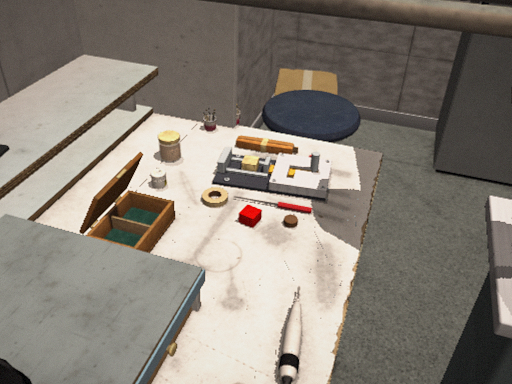

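```bash
cat > h.py <<'E'
import numpy as np,cv2
def world(d):
    K,R,t=d["intrinsics"],d["R"],d["t"];z=d["z_map"].astype(float)
    v,u=np.mgrid[:384,:512]
    c=np.stack([(u-K[0,2])/K[0,0]*z,(v-K[1,2])/K[1,1]*z,z],-1)
    return (c-t)@R
def ray(d,u,v,h):
    K,R,t=d["intrinsics"],d["R"],d["t"]
    o=-R.T@t; r=R.T@np.array([(u-K[0,2])/K[0,0],(v-K[1,2])/K[1,1],1]); return o+r*(h-o[2])/r[2]
E
python3 - <<'E'
from h import *
for n,(a,b,c,e) in dict(top=(225,130,385,265),side=(190,120,345,235)).items():
    d=np.load(n+"0.npz");p=d["pixels"][b:e,a:c,::-1]
    cv2.imwrite(f"pics/{n}crop.png",cv2.resize(p,None,fx=5,fy=5,interpolation=cv2.INTER_CUBIC)[:600,:800])
d=np.load("top0.npz");W=world(d)
m=(abs(W[...,2]-26)<5).astype(np.uint8);m[:,:270]=0;m[:,350:]=0;m[:190]=0;m[262:]=0
m=cv2.morphologyEx(m,cv2.MORPH_OPEN,np.ones((3,3)))
cs,_=cv2.findContours(m,0,2);c=max(cs,key=cv2.contourArea);r=cv2.minAreaRect(c);print(r)
for q in cv2.boxPoints(r):print(q,ray(d,*q,26))
sel=(W[...,2]>50)&(W[...,2]<75);sel[:,:270]=0;sel[:,350:]=0;sel[:190]=0;sel[262:]=0
v,u=np.where(sel);print(len(u),u.mean(),v.mean(),W[sel].mean(0),W[sel].min(0),W[sel].max(0), np.median(W[sel][:,2]))
print('plate z',np.median(W[...,2][m>0]))
E
```

```text
((316.76922607421875, 224.65386962890625), (58.048255920410156, 56.93194580078125), 82.87498474121094)
[284.92307 199.38463] [548.91480258 -13.72281767  26.        ]
[341.41537 192.3231 ] [ 560.93317355 -120.63747148   26.        ]
[348.6154  249.92311] [ 452.71486088 -128.97036787   26.        ]
[292.12308 256.98462] [441.32588002 -24.28165114  26.        ]
68 324.9264705882353 234.61764705882354 [478.1511677  -80.56247823  64.37474591] [470.87852706 -87.97510733  51.51711942] [486.12021501 -73.58729913  68.47825817] 65.27928738701499
plate z 26.19668420195256
```

```bash
true
```

```text
(no output)
```

View pics/topcrop.png

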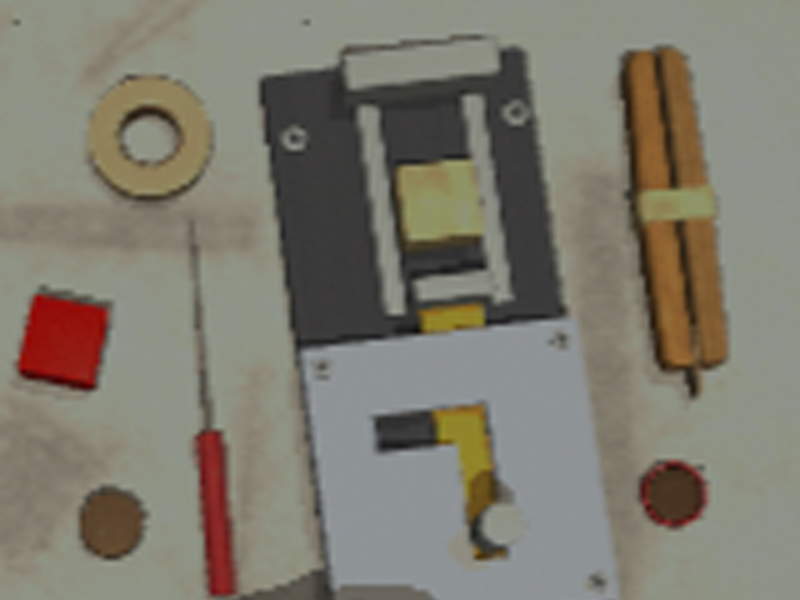

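View pics/sidecrop.png

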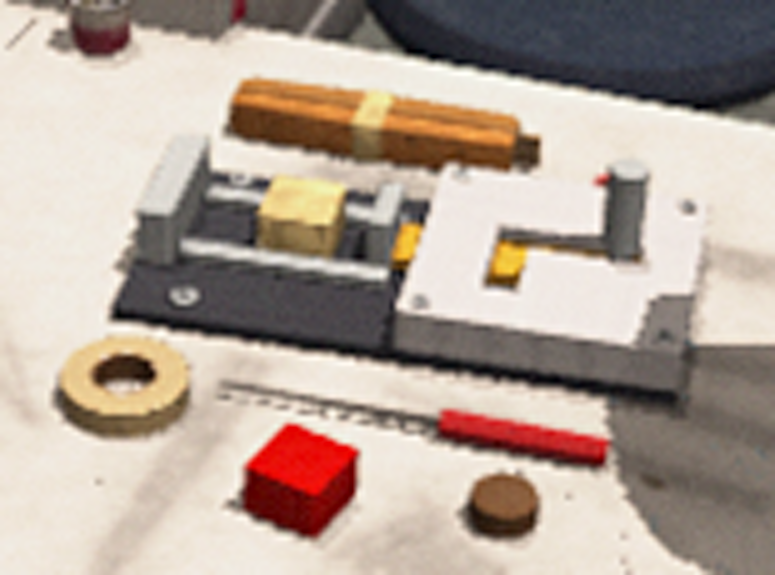

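Candidates for the thing to push (top-view pixels): the pin, a grey disc at (325,234) on the white plate; the plate screws at (289,204), (337,198) and (344,246); the wax cap at (360,229); the cork at (247,235). The pin is the only one 65 mm high (depth gives 65.3) and it stands in the slot, and the side crop shows it as the upright post. The block is the brass one at (313,170), not the red one at (238,198).

The jig is yawed about 5.7° with its origin near (545.5, -75). The pin is at (478.5, -80.5), which is 3 mm into its travel.

```bash
python3 -m jog '[{"tx":0.84,"ty":-0.765,"hand":0},{"tx":0.84,"ty":-0.765,"hand":0},{"tx":0.84,"ty":-0.765,"hand":0},{"tx":0.84,"ty":-0.765,"hand":0},{"tx":0.84,"ty":-0.765,"hand":0}]' 20
python3 -m jog '[{"tx":0.84,"ty":-0.765,"hand":0},{"tx":0.84,"ty":-0.765,"hand":0},{"tx":0.84,"ty":-0.765,"hand":0},{"tx":0.84,"ty":-0.765,"hand":0},{"tx":0.84,"ty":-0.765,"hand":0}]'
python3 -m jog '[{"tx":0.84,"ty":-0.765,"az":0.39,"hand":0},{"tx":0.84,"ty":-0.765,"az":0.39,"hand":0},{"tx":0.84,"ty":-0.765,"az":0.39,"hand":0},{"tx":0.84,"ty":-0.765,"az":0.39,"hand":0},{"tx":0.84,"ty":-0.765,"az":0.39,"hand":0}]'
```

```text
invalid input at $[0]: expected keys tx, ty, tz, ax, ay, az, hand
invalid input at $[0]: expected keys tx, ty, tz, ax, ay, az, hand
invalid input at $[0]: expected keys tx, ty, tz, ax, ay, az, hand
```

All keys are needed in every row.

```bash
python3 -m jog '[{"tx":0.84,"ty":-0.765,"tz":0,"ax":0,"ay":0,"az":0,"hand":0},{"tx":0.84,"ty":-0.765,"tz":0,"ax":0,"ay":0,"az":0,"hand":0},{"tx":0.84,"ty":-0.765,"tz":0,"ax":0,"ay":0,"az":0,"hand":0},{"tx":0.84,"ty":-0.765,"tz":0,"ax":0,"ay":0,"az":0,"hand":0},{"tx":0.84,"ty":-0.765,"tz":0,"ax":0,"ay":0,"az":0,"hand":0}]' 20
```

```text
time: 0.52
tool_pos: [309.8, -391.0, 404.0]
tcp_rot: [-179.8, -0.1, 23.5]
ft_force: [-0.2, -0.5, 0.0]
finger_gap: 25.7
```

```bash
python3 -m jog '[{"tx":0.84,"ty":-0.765,"tz":0,"ax":0,"ay":0,"az":0,"hand":0},{"tx":0.84,"ty":-0.765,"tz":0,"ax":0,"ay":0,"az":0,"hand":0},{"tx":0.84,"ty":-0.765,"tz":0,"ax":0,"ay":0,"az":0,"hand":0},{"tx":0.84,"ty":-0.765,"tz":0,"ax":0,"ay":0,"az":0,"hand":0},{"tx":0.84,"ty":-0.765,"tz":0,"ax":0,"ay":0,"az":0,"hand":0}]'
python3 -m jog '[{"tx":0.84,"ty":-0.765,"tz":0,"ax":0,"ay":0,"az":0.39,"hand":0},{"tx":0.84,"ty":-0.765,"tz":0,"ax":0,"ay":0,"az":0.39,"hand":0},{"tx":0.84,"ty":-0.765,"tz":0,"ax":0,"ay":0,"az":0.39,"hand":0},{"tx":0.84,"ty":-0.765,"tz":0,"ax":0,"ay":0,"az":0.39,"hand":0},{"tx":0.84,"ty":-0.765,"tz":0,"ax":0,"ay":0,"az":0.39,"hand":0}]'; python3 - <<'E'
from bench import *
import cv2
print(sense()["tool_pos"],sense()["tcp_rot"])
d=snapshot("wrist");cv2.imwrite("pics/w1.png",d["pixels"][:,:,::-1])
E
```

```text
time: 0.93
tool_pos: [379.8, -235.7, 404.5]
tcp_rot: [-179.9, -0.1, 23.6]
ft_force: [0.1, 0.8, 0.2]
finger_gap: 0.1
time: 1.35
tool_pos: [449.3, -82.3, 404.5]
tcp_rot: [-179.9, -0.0, 5.8]
ft_force: [0.4, -0.8, -0.3]
finger_gap: 0.2
[449.28270745 -82.25053165 404.54174112] [-1.79923286e+02 -2.94636900e-02  5.81129647e+00]
```

View pics/w1.png

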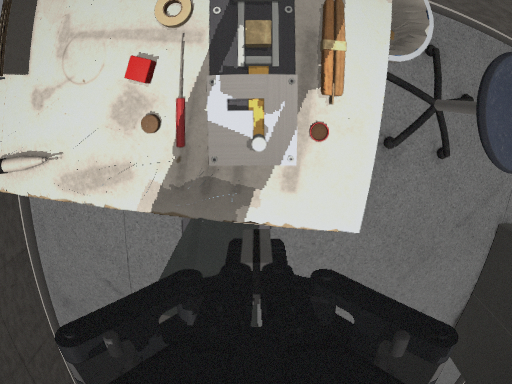

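The wrist view shows the pin at (259,144), straight ahead of the fingers (column 257), and the jig square to the tool. Next I go down behind the pin.

```bash
python3 -m jog '[{"tx":0,"ty":0.008,"tz":0.9,"ax":0,"ay":0,"az":0,"hand":0},{"tx":0,"ty":0.008,"tz":0.9,"ax":0,"ay":0,"az":0,"hand":0},{"tx":0,"ty":0.008,"tz":0.9,"ax":0,"ay":0,"az":0,"hand":0},{"tx":0,"ty":0.008,"tz":0.9,"ax":0,"ay":0,"az":0,"hand":0},{"tx":0,"ty":0.008,"tz":0.9,"ax":0,"ay":0,"az":0,"hand":0}]'
python3 -m jog '[{"tx":0,"ty":0,"tz":0.2,"ax":0,"ay":0,"az":0,"hand":0},{"tx":0,"ty":0,"tz":0.38,"ax":0,"ay":0,"az":0,"hand":0},{"tx":0,"ty":0,"tz":0.38,"ax":0,"ay":0,"az":0,"hand":0}]'; python3 - <<'E'
from bench import *
import cv2
for n in("side","wrist"):
    d=snapshot(n);p=d["pixels"][:,:,::-1]
    if n=="side":p=cv2.resize(p[90:240,190:390],None,fx=4,fy=4,interpolation=cv2.INTER_CUBIC)
    cv2.imwrite(f"pics/{n}2.png",p)
E
```

```text
time: 1.82
tool_pos: [446.5, -86.3, 266.0]
tcp_rot: [-179.8, 0.4, 5.7]
ft_force: [0.1, 0.5, 0.2]
finger_gap: -0.0
time: 2.07
tool_pos: [447.6, -86.6, 210.9]
tcp_rot: [-179.9, 0.2, 5.7]
ft_force: [-0.8, 0.1, -0.9]
finger_gap: 0.3
```

View pics/side2.png

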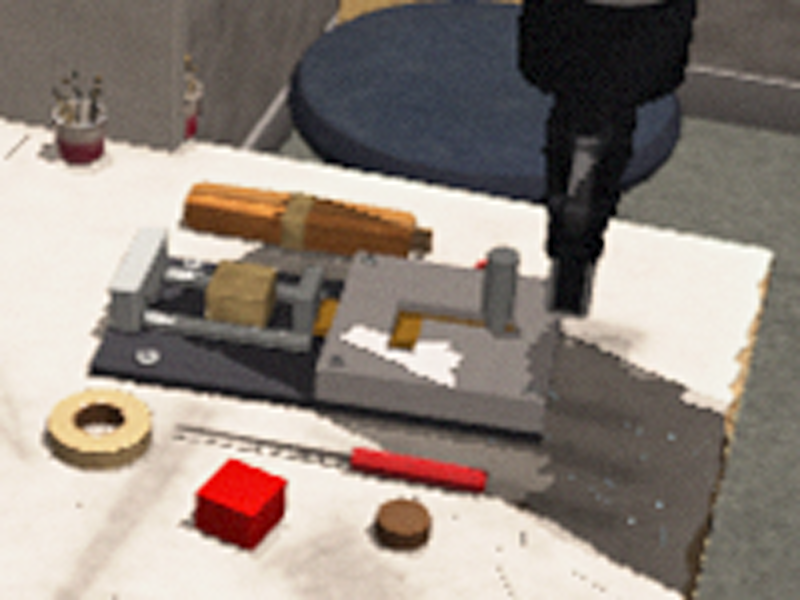

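View pics/wrist2.png

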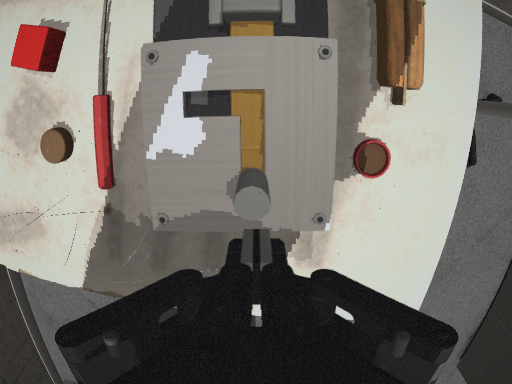

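Clear of the pin: the side view shows the fingertips behind it at about (570,300), and the wrist view shows the pin at (252,195), slightly left of the fingers. I centre the fingers and approach slowly.

```bash
python3 -m jog '[{"tx":0.02,"ty":-0.015,"tz":0,"ax":0,"ay":0,"az":0,"hand":0},{"tx":0.035,"ty":-0.015,"tz":0,"ax":0,"ay":0,"az":0,"hand":0},{"tx":0.05,"ty":-0.015,"tz":0,"ax":0,"ay":0,"az":0,"hand":0},{"tx":0.06,"ty":-0.015,"tz":0,"ax":0,"ay":0,"az":0,"hand":0},{"tx":0.06,"ty":-0.015,"tz":0,"ax":0,"ay":0,"az":0,"hand":0}]'
python3 -m jog '[{"tx":0.014,"ty":0,"tz":0,"ax":0,"ay":0,"az":0,"hand":0},{"tx":0.028,"ty":0,"tz":0,"ax":0,"ay":0,"az":0,"hand":0},{"tx":0.042,"ty":0,"tz":0,"ax":0,"ay":0,"az":0,"hand":0},{"tx":0.056,"ty":0,"tz":0,"ax":0,"ay":0,"az":0,"hand":0},{"tx":0.07,"ty":0,"tz":0,"ax":0,"ay":0,"az":0,"hand":0}]'
```

```text
time: 2.58
tool_pos: [457.9, -83.4, 213.6]
tcp_rot: [180.0, -0.1, 5.8]
ft_force: [0.4, 0.1, -0.7]
finger_gap: -0.2
time: 3.0
tool_pos: [467.8, -82.3, 212.6]
tcp_rot: [-180.0, 0.0, 5.8]
ft_force: [-1.2, -0.1, 2.2]
finger_gap: -0.1
```

```bash
cat > look.py <<'E'
from bench import *
import cv2,sys
s=sense();print(s["time"],s["tool_pos"].round(1),s["ft_force"].round(1))
for n,b in(("side",(90,240,190,390)),("wrist",(40,270,120,400))):
    d=snapshot(n);p=d["pixels"][b[0]:b[1],b[2]:b[3],::-1]
    cv2.imwrite(f"pics/{n}{sys.argv[1]}.png",cv2.resize(p,None,fx=3 if n=="side" else 2,fy=3 if n=="side" else 2,interpolation=cv2.INTER_CUBIC))
a=cv2.imread(f"pics/side{sys.argv[1]}.png");b=cv2.imread(f"pics/wrist{sys.argv[1]}.png")
b=cv2.resize(b,(548,450));a=a[:, :]
o=cv2.hconcat([a,b]);o=cv2.resize(o,(800,int(450*800/o.shape[1])));cv2.imwrite(f"pics/both{sys.argv[1]}.png",o)
E
python3 look.py 3
```

```text
3.0 [467.8 -82.3 212.6] [-1.2 -0.1  2.2]
```

View pics/both3.png

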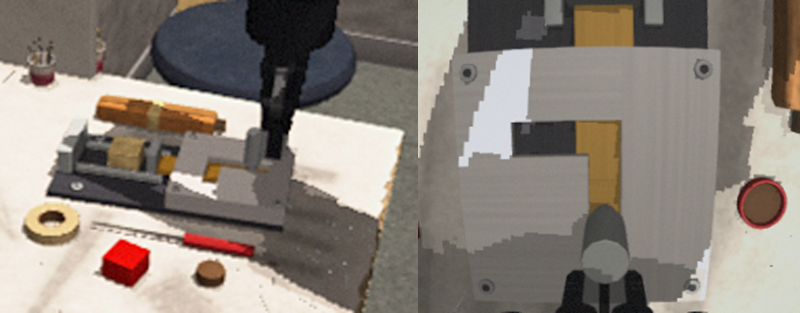

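In contact: the wrist crop shows the pin at (605,258), against the fingers. I keep pushing.

```bash
python3 -m jog '[{"tx":0.014,"ty":0,"tz":0,"ax":0,"ay":0,"az":0,"hand":0},{"tx":0.028,"ty":0,"tz":0,"ax":0,"ay":0,"az":0,"hand":0},{"tx":0.042,"ty":0,"tz":0,"ax":0,"ay":0,"az":0,"hand":0},{"tx":0.056,"ty":0,"tz":0,"ax":0,"ay":0,"az":0,"hand":0},{"tx":0.07,"ty":0,"tz":0,"ax":0,"ay":0,"az":0,"hand":0}]'
python3 -m jog '[{"tx":0.014,"ty":0,"tz":0,"ax":0,"ay":0,"az":0,"hand":0},{"tx":0.028,"ty":0,"tz":0,"ax":0,"ay":0,"az":0,"hand":0},{"tx":0.042,"ty":0,"tz":0,"ax":0,"ay":0,"az":0,"hand":0},{"tx":0.056,"ty":0,"tz":0,"ax":0,"ay":0,"az":0,"hand":0},{"tx":0.07,"ty":0,"tz":0,"ax":0,"ay":0,"az":0,"hand":0}]'
python3 look.py 4
```

```text
time: 3.52
tool_pos: [478.1, -81.2, 212.5]
tcp_rot: [-180.0, 0.0, 5.8]
ft_force: [-2.8, 0.5, 0.8]
finger_gap: 0.3
time: 3.93
tool_pos: [488.7, -80.1, 212.6]
tcp_rot: [-180.0, 0.0, 5.8]
ft_force: [-3.0, 2.2, 0.3]
finger_gap: -0.1
3.9333 [488.7 -80.1 212.6] [-3.   2.2  0.3]
```

View pics/both4.png

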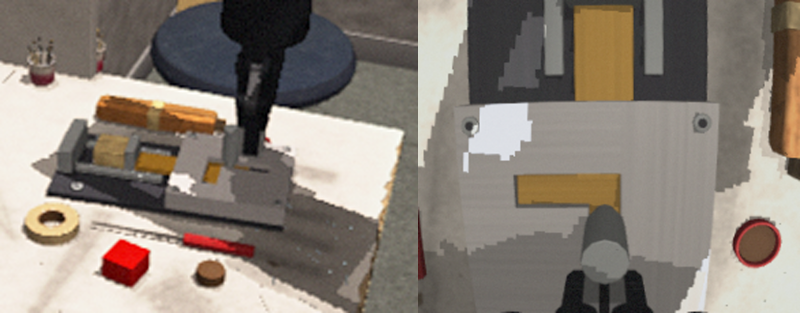

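The jaw is moving and the pin is near the corner, with roughly 13 mm to go. I slow down.

```bash
python3 -m jog '[{"tx":0.01,"ty":0,"tz":0,"ax":0,"ay":0,"az":0,"hand":0},{"tx":0.02,"ty":0,"tz":0,"ax":0,"ay":0,"az":0,"hand":0},{"tx":0.03,"ty":0,"tz":0,"ax":0,"ay":0,"az":0,"hand":0},{"tx":0.04,"ty":0,"tz":0,"ax":0,"ay":0,"az":0,"hand":0},{"tx":0.05,"ty":0,"tz":0,"ax":0,"ay":0,"az":0,"hand":0}]'
python3 -m jog '[{"tx":0.005,"ty":0,"tz":0,"ax":0,"ay":0,"az":0,"hand":0},{"tx":0.01,"ty":0,"tz":0,"ax":0,"ay":0,"az":0,"hand":0},{"tx":0.015,"ty":0,"tz":0,"ax":0,"ay":0,"az":0,"hand":0}]'
python3 look.py 5
```

```text
time: 4.45
tool_pos: [496.1, -79.4, 212.7]
tcp_rot: [-180.0, 0.0, 5.8]
ft_force: [-3.1, -0.2, 0.2]
finger_gap: -0.1
time: 4.7
tool_pos: [498.3, -79.2, 212.7]
tcp_rot: [-180.0, 0.0, 5.8]
ft_force: [-3.1, 0.8, 0.5]
finger_gap: -0.1
4.7 [498.3 -79.2 212.7] [-3.1  0.8  0.5]
```

View pics/both5.png

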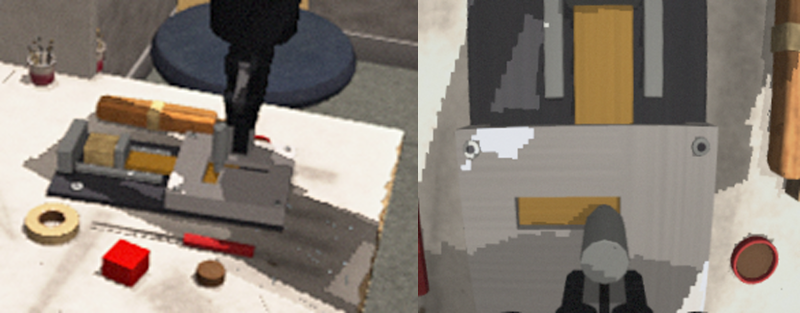

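View pics/wrist5.png

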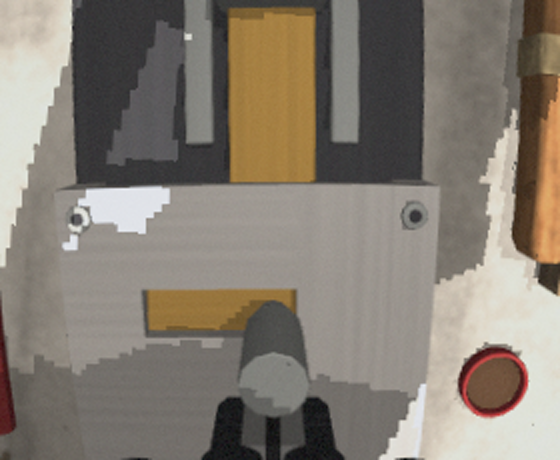

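```bash
python3 -m jog '[{"tx":0.005,"ty":0,"tz":0,"ax":0,"ay":0,"az":0,"hand":0},{"tx":0.01,"ty":0,"tz":0,"ax":0,"ay":0,"az":0,"hand":0},{"tx":0.015,"ty":0,"tz":0,"ax":0,"ay":0,"az":0,"hand":0},{"tx":0.018,"ty":0,"tz":0,"ax":0,"ay":0,"az":0,"hand":0}]'
python3 -m jog '[{"tx":0.004,"ty":0,"tz":0,"ax":0,"ay":0,"az":0,"hand":0},{"tx":0.007,"ty":0,"tz":0,"ax":0,"ay":0,"az":0,"hand":0}]'

```

```text
time: 5.13
tool_pos: [501.0, -78.9, 212.7]
tcp_rot: [-180.0, 0.0, 5.8]
ft_force: [-2.0, 1.6, -0.2]
finger_gap: -0.4
time: 5.3
tool_pos: [502.0, -78.8, 212.7]
tcp_rot: [-180.0, 0.0, 5.8]
ft_force: [-3.4, 1.8, 0.8]
finger_gap: 0.0
```

```bash
python3 -m jog '[{"tx":0.004,"ty":0,"tz":0,"ax":0,"ay":0,"az":0,"hand":0},{"tx":0.007,"ty":0,"tz":0,"ax":0,"ay":0,"az":0,"hand":0},{"tx":0.007,"ty":0,"tz":0,"ax":0,"ay":0,"az":0,"hand":0}]'
python3 look.py 6
python3 - <<'E'
from bench import *
from h import *
d=snapshot("top");W=world(d);p=d["pixels"]
cv2.imwrite("pics/top6.png",cv2.resize(p[130:265,265:385,::-1],None,fx=4.4,fy=4.4,interpolation=cv2.INTER_CUBIC))
E
```

```text
time: 5.55
tool_pos: [503.1, -78.7, 212.7]
tcp_rot: [-180.0, -0.0, 5.8]
ft_force: [-2.6, 1.7, 0.0]
finger_gap: 0.1
5.55 [503.1 -78.7 212.7] [-2.6  1.7  0. ]
```

View pics/wrist6.png

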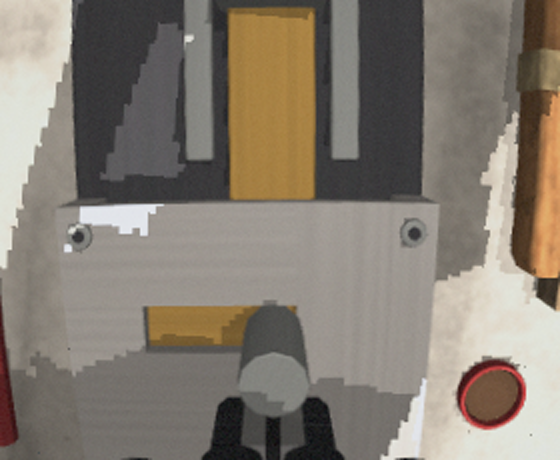

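View pics/top6.png

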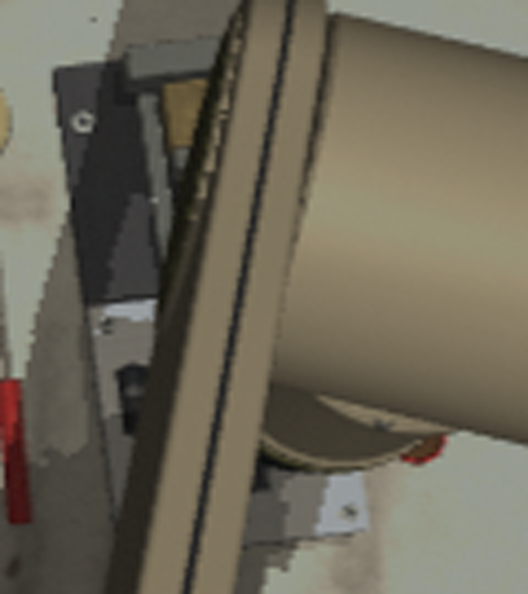

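View pics/side6.png

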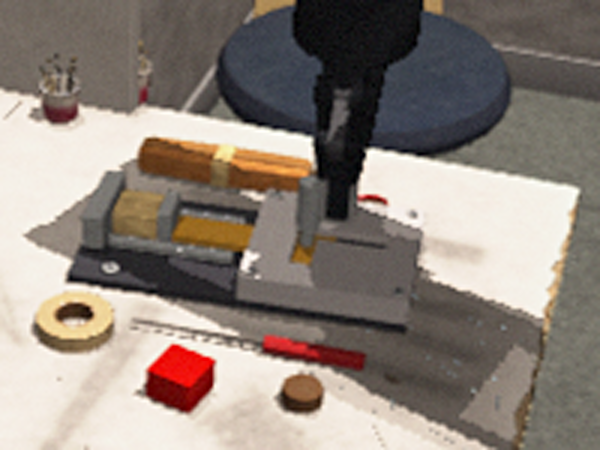

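The block is nearly at the fixed jaw and no wall has been felt yet. I push on in sub-mm steps until the force rises.

```bash
python3 -m jog '[{"tx":0.003,"ty":0,"tz":0,"ax":0,"ay":0,"az":0,"hand":0},{"tx":0.006,"ty":0,"tz":0,"ax":0,"ay":0,"az":0,"hand":0},{"tx":0.006,"ty":0,"tz":0,"ax":0,"ay":0,"az":0,"hand":0}]'
python3 -m jog '[{"tx":0.003,"ty":0,"tz":0,"ax":0,"ay":0,"az":0,"hand":0},{"tx":0.006,"ty":0,"tz":0,"ax":0,"ay":0,"az":0,"hand":0},{"tx":0.006,"ty":0,"tz":0,"ax":0,"ay":0,"az":0,"hand":0}]'
```

```text
time: 5.95
tool_pos: [504.0, -78.7, 212.7]
tcp_rot: [-180.0, -0.0, 5.8]
ft_force: [-1.9, 0.3, 0.2]
finger_gap: 0.1
time: 6.2
tool_pos: [504.6, -78.6, 212.6]
tcp_rot: [-180.0, 0.1, 5.8]
ft_force: [-4.0, 0.9, 2.8]
finger_gap: 0.1
```

```bash
python3 -m jog '[{"tx":0.003,"ty":0,"tz":0,"ax":0,"ay":0,"az":0,"hand":0},{"tx":0.003,"ty":0,"tz":0,"ax":0,"ay":0,"az":0,"hand":0}]'; python3 -m jog '[{"tx":0.003,"ty":0,"tz":0,"ax":0,"ay":0,"az":0,"hand":0},{"tx":0.003,"ty":0,"tz":0,"ax":0,"ay":0,"az":0,"hand":0}]'
```

```text
time: 6.37
tool_pos: [504.8, -78.6, 212.6]
tcp_rot: [-180.0, 0.1, 5.8]
ft_force: [-8.3, 0.0, 4.8]
finger_gap: -0.1
time: 6.53
tool_pos: [505.0, -78.6, 212.6]
tcp_rot: [-180.0, 0.2, 5.8]
ft_force: [-10.1, 0.8, 7.0]
finger_gap: -0.1
```

The wall is reached: 10 N and no further travel. I back off, go round to the right (-y) side of the pin, and come level with it.

```bash
python3 -m jog '[{"tx":-0.08,"ty":0,"tz":0,"ax":0,"ay":0,"az":0,"hand":0},{"tx":-0.08,"ty":0,"tz":0,"ax":0,"ay":0,"az":0,"hand":0},{"tx":-0.08,"ty":0.24,"tz":0,"ax":0,"ay":0,"az":0,"hand":0},{"tx":-0.08,"ty":0.24,"tz":0,"ax":0,"ay":0,"az":0,"hand":0},{"tx":-0.08,"ty":0.24,"tz":0,"ax":0,"ay":0,"az":0,"hand":0}]'
python3 -m jog '[{"tx":0.1,"ty":0,"tz":0,"ax":0,"ay":0,"az":0,"hand":0},{"tx":0.19,"ty":0,"tz":0,"ax":0,"ay":0,"az":0,"hand":0},{"tx":0.19,"ty":0,"tz":0,"ax":0,"ay":0,"az":0,"hand":0}]'
python3 look.py 7
```

```text
time: 6.95
tool_pos: [498.2, -116.8, 213.4]
tcp_rot: [179.9, -0.1, 5.6]
ft_force: [0.4, -0.2, -0.1]
finger_gap: 0.1
time: 7.2
tool_pos: [527.7, -112.2, 213.4]
tcp_rot: [180.0, -0.2, 5.8]
ft_force: [0.4, -0.6, 0.3]
finger_gap: 0.1
7.2 [ 527.7 -112.2  213.4] [ 0.4 -0.6  0.3]
```

View pics/wrist7.png

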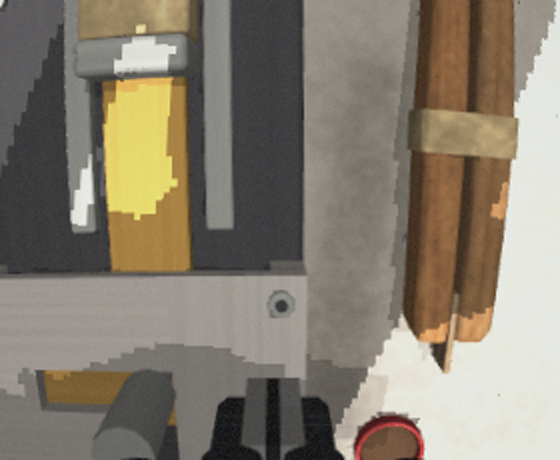

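View pics/side7.png

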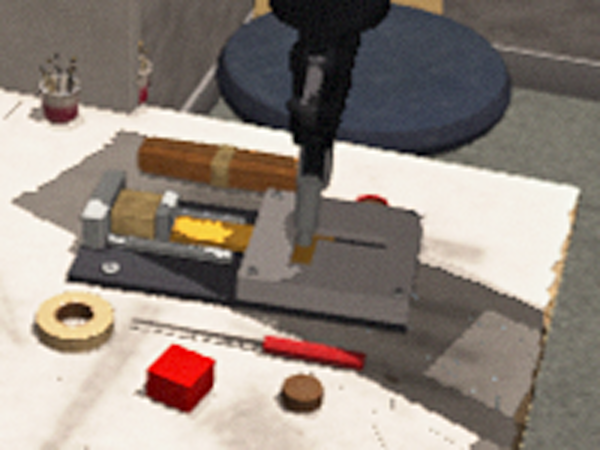

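Clear on the right side of the pin. The jaw stays forward, with the block between the jaws. Now I push sideways.

```bash
python3 -m jog '[{"tx":-0.01,"ty":-0.02,"tz":0,"ax":0,"ay":0,"az":0,"hand":0},{"tx":-0.01,"ty":-0.04,"tz":0,"ax":0,"ay":0,"az":0,"hand":0},{"tx":-0.01,"ty":-0.055,"tz":0,"ax":0,"ay":0,"az":0,"hand":0},{"tx":-0.01,"ty":-0.067,"tz":0,"ax":0,"ay":0,"az":0,"hand":0},{"tx":-0.01,"ty":-0.08,"tz":0,"ax":0,"ay":0,"az":0,"hand":0}]'
python3 -m jog '[{"tx":0,"ty":-0.012,"tz":0,"ax":0,"ay":0,"az":0,"hand":0},{"tx":0,"ty":-0.024,"tz":0,"ax":0,"ay":0,"az":0,"hand":0},{"tx":0,"ty":-0.036,"tz":0,"ax":0,"ay":0,"az":0,"hand":0},{"tx":0,"ty":-0.048,"tz":0,"ax":0,"ay":0,"az":0,"hand":0},{"tx":0,"ty":-0.06,"tz":0,"ax":0,"ay":0,"az":0,"hand":0}]'
python3 look.py 8
```

```text
time: 7.72
tool_pos: [522.8, -100.5, 212.7]
tcp_rot: [-180.0, 0.0, 5.8]
ft_force: [0.3, 0.1, -0.7]
finger_gap: -0.1
time: 8.13
tool_pos: [522.1, -91.9, 212.8]
tcp_rot: [180.0, 0.0, 5.8]
ft_force: [0.3, -2.7, 0.5]
finger_gap: -0.0
8.1333 [522.1 -91.9 212.8] [ 0.3 -2.7  0.5]
```

View pics/wrist8.png

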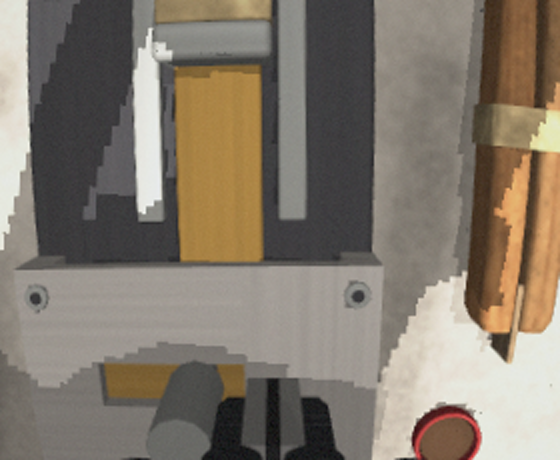

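Contact at about 2.7 N and the pin is starting sideways. I continue.

```bash
python3 -m jog '[{"tx":0,"ty":-0.012,"tz":0,"ax":0,"ay":0,"az":0,"hand":0},{"tx":0,"ty":-0.024,"tz":0,"ax":0,"ay":0,"az":0,"hand":0},{"tx":0,"ty":-0.036,"tz":0,"ax":0,"ay":0,"az":0,"hand":0},{"tx":0,"ty":-0.048,"tz":0,"ax":0,"ay":0,"az":0,"hand":0},{"tx":0,"ty":-0.06,"tz":0,"ax":0,"ay":0,"az":0,"hand":0}]'
python3 -m jog '[{"tx":0,"ty":-0.012,"tz":0,"ax":0,"ay":0,"az":0,"hand":0},{"tx":0,"ty":-0.024,"tz":0,"ax":0,"ay":0,"az":0,"hand":0},{"tx":0,"ty":-0.036,"tz":0,"ax":0,"ay":0,"az":0,"hand":0},{"tx":0,"ty":-0.042,"tz":0,"ax":0,"ay":0,"az":0,"hand":0}]'
python3 look.py 9
```

```text
time: 8.65
tool_pos: [521.2, -82.8, 212.7]
tcp_rot: [-180.0, 0.0, 5.8]
ft_force: [-1.8, -2.1, 0.9]
finger_gap: -0.1
time: 8.98
tool_pos: [520.6, -76.4, 212.7]
tcp_rot: [-180.0, 0.0, 5.8]
ft_force: [-1.2, -1.6, 1.0]
finger_gap: 0.1
8.9833 [520.6 -76.4 212.7] [-1.2 -1.6  1. ]
```

View pics/wrist9.png

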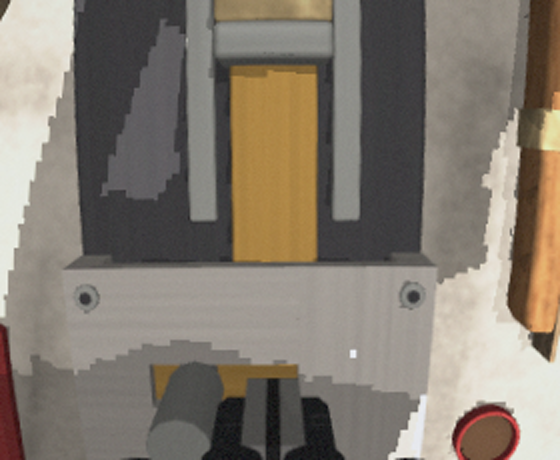

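```bash
python3 -m jog '[{"tx":0,"ty":-0.01,"tz":0,"ax":0,"ay":0,"az":0,"hand":0},{"tx":0,"ty":-0.02,"tz":0,"ax":0,"ay":0,"az":0,"hand":0},{"tx":0,"ty":-0.03,"tz":0,"ax":0,"ay":0,"az":0,"hand":0},{"tx":0,"ty":-0.035,"tz":0,"ax":0,"ay":0,"az":0,"hand":0}]'
python3 -m jog '[{"tx":0,"ty":-0.005,"tz":0,"ax":0,"ay":0,"az":0,"hand":0},{"tx":0,"ty":-0.01,"tz":0,"ax":0,"ay":0,"az":0,"hand":0},{"tx":0,"ty":-0.01,"tz":0,"ax":0,"ay":0,"az":0,"hand":0}]'
python3 look.py 10
```

```text
time: 9.42
tool_pos: [520.1, -71.3, 212.7]
tcp_rot: [-180.0, -0.0, 5.8]
ft_force: [-1.8, -1.5, 1.0]
finger_gap: 0.1
time: 9.67
tool_pos: [519.9, -69.8, 212.7]
tcp_rot: [-180.0, -0.0, 5.8]
ft_force: [-0.5, -1.5, 0.5]
finger_gap: -0.0
9.6667 [519.9 -69.8 212.7] [-0.5 -1.5  0.5]
```

View pics/wrist10.png

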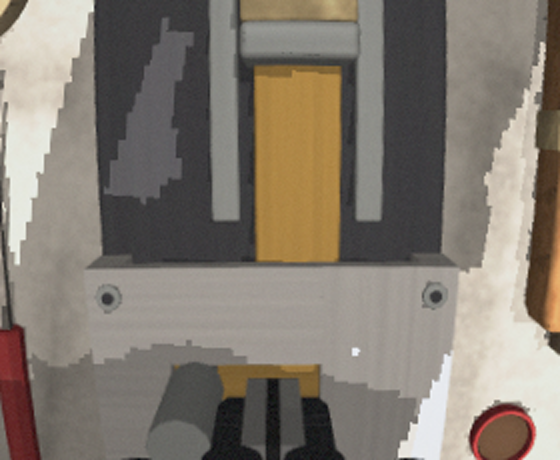

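Still sliding at about 1.5 N. I go on in small steps until it stops.

```bash
python3 -m jog '[{"tx":0,"ty":-0.005,"tz":0,"ax":0,"ay":0,"az":0,"hand":0},{"tx":0,"ty":-0.01,"tz":0,"ax":0,"ay":0,"az":0,"hand":0},{"tx":0,"ty":-0.015,"tz":0,"ax":0,"ay":0,"az":0,"hand":0},{"tx":0,"ty":-0.015,"tz":0,"ax":0,"ay":0,"az":0,"hand":0}]'
python3 -m jog '[{"tx":0,"ty":-0.005,"tz":0,"ax":0,"ay":0,"az":0,"hand":0},{"tx":0,"ty":-0.01,"tz":0,"ax":0,"ay":0,"az":0,"hand":0}]'
python3 -m jog '[{"tx":0,"ty":-0.003,"tz":0,"ax":0,"ay":0,"az":0,"hand":0},{"tx":0,"ty":-0.006,"tz":0,"ax":0,"ay":0,"az":0,"hand":0}]'
```

```text
time: 10.1
tool_pos: [519.7, -67.6, 212.7]
tcp_rot: [-180.0, -0.0, 5.8]
ft_force: [-1.1, -2.8, 0.0]
finger_gap: -0.1
time: 10.27
tool_pos: [519.6, -66.6, 212.7]
tcp_rot: [179.9, -0.0, 5.8]
ft_force: [-0.7, -7.8, -1.4]
finger_gap: -0.1
time: 10.43
tool_pos: [519.6, -66.3, 212.8]
tcp_rot: [179.9, -0.0, 5.8]
ft_force: [-0.7, -11.0, -2.1]
finger_gap: -0.3
```

It has stopped at the wall (11 N, position stalled). I let go: move away from the pin first, then up and clear so the top camera can see.

```bash
python3 -m jog '[{"tx":0,"ty":0.05,"tz":0,"ax":0,"ay":0,"az":0,"hand":0},{"tx":0,"ty":0.15,"tz":0,"ax":0,"ay":0,"az":0,"hand":0},{"tx":0,"ty":0.15,"tz":-0.3,"ax":0,"ay":0,"az":0,"hand":0},{"tx":0,"ty":0.15,"tz":-0.6,"ax":0,"ay":0,"az":0,"hand":0},{"tx":0,"ty":0.15,"tz":-0.9,"ax":0,"ay":0,"az":0,"hand":0}]'
python3 -m jog '[{"tx":-0.3,"ty":0.3,"tz":0,"ax":0,"ay":0,"az":0,"hand":0},{"tx":-0.6,"ty":0.6,"tz":0,"ax":0,"ay":0,"az":0,"hand":0},{"tx":-0.8,"ty":0.9,"tz":0,"ax":0,"ay":0,"az":0,"hand":0},{"tx":-0.8,"ty":1,"tz":0,"ax":0,"ay":0,"az":0,"hand":0},{"tx":-0.8,"ty":1,"tz":0,"ax":0,"ay":0,"az":0,"hand":0}]'
python3 - <<'E'
from bench import *
from h import *
d=snapshot("top");W=world(d)
np.savez("top1.npz",**d)
cv2.imwrite("pics/top11.png",cv2.resize(d["pixels"][130:265,225:385,::-1],None,fx=5,fy=5,interpolation=cv2.INTER_CUBIC)[:600,:800])
sel=(W[...,2]>50)&(W[...,2]<75);sel[:,:270]=0;sel[:,350:]=0;sel[:195]=0;sel[262:]=0
c=W[sel].mean(0);print(sel.sum(),c)
ex=np.array([np.cos(.0995),np.sin(.0995)]);ey=np.array([-ex[1],ex[0]]);o=np.array([545.5,-75.])
print((c[:2]-o)@ex,(c[:2]-o)@ey)
E
```

```text
time: 10.85
tool_pos: [521.2, -87.7, 338.2]
tcp_rot: [-179.9, 0.1, 5.7]
ft_force: [1.5, -1.4, 0.1]
finger_gap: 0.0
time: 11.27
tool_pos: [415.7, -251.2, 338.2]
tcp_rot: [180.0, -0.0, 5.7]
ft_force: [0.7, -0.9, -0.3]
finger_gap: -0.3
69 [517.94465589 -44.64096285  64.11298924]
-24.403311870217664 32.946115027790455
```

View pics/top11.png

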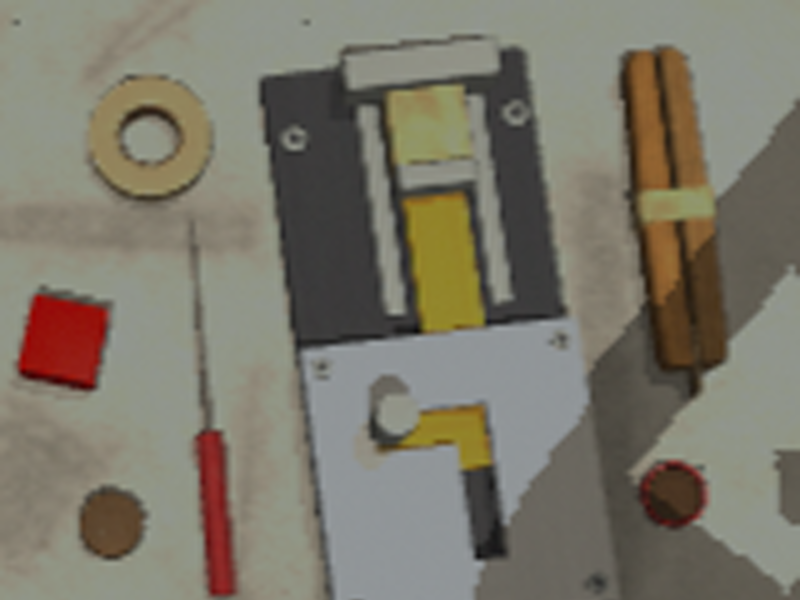

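The top view shows the pin at crop (397,415), at the closed end of the side leg, measured at jig (-24.4, 32.9). The start reading had about +1.1 mm bias in y, so that is about 31.8. The block is between the jaws at (430,125), close to the fixed jaw, and the bystanders have not moved.

```bash
python3 -c "
from bench import *
print(hand_in())"
```

```text
the job is handed in; nothing more can be done
None
```

The jig is closed and locked on the brass block, and I handed the job in after about 11.3 s of robot time.

- **What I did:** With the gripper shut, I pushed the pin along the long leg to the corner at about 3 N while it slid, ending with a soft stop at about 10 N against the wall. I then went round to its right side and pushed it left at about 1.5–3 N to the end of the side leg, where it stopped at about 11 N. After that I backed off and moved the arm clear.
- **Pin:** The last top view puts it at about jig (-24.4, 32.9). It should rest at y of about 31.5; my first pin reading was about 1.1 mm too high in y, which accounts for most of the difference.
- **Block and surroundings:** By eye in the same view, the jaw is fully forward and the block is close to the fixed jaw, though I did not measure its position. The file, clamp, tape, cap and cork are where they were.
- **Failed or disagreed:** My first three move calls were refused because they left out some keys, and nothing moved. Apart from the small y difference, no check failed.

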